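Pop the sample hatch of the blue coin tester

TASK

Open the sample port of the blue-hatched coin tester: with the fingertips press down once on the white mark of its blue hatch until it stops, then take the hand up and away so that the hatch pops up by itself. With the hand clear, watch for two seconds that it stays fully open, and finish. Do not press the hatch again, leave the green hatch shut, and do not lift, push aside or disturb the testers or the things lying around them.

Things in the scene. Friction and masses are not known exactly. Their poses are not given: they have to be found in the camera images.
- blue_tester_hatch (a joint): Blue hatch's hinge, along its rear edge, rad: 0 shut and latched, negative pressed in, positive open. Sprung up, on a push-push latch: pressing the mark 7.5 mm down to the stop at -0.14 takes about 3 N; pressed past -0.1 and let go, it swings up in 0.6 s to its stop at 1.1 (front edge 70 mm above the housing) and stays. A second press locks it again.
- green_tester_hatch (a joint): Hinge of the green hatch, which works the same: 0 shut and latched, negative pressed in, positive open.
- blue_tester_pin (a joint): Sideways position (m) of the little hidden pin of the blue hatch's latch; nothing to touch. About 0 to 0.0015 while latched, about +0.005 when the hatch is pressed to free it, about -0.009 once the hatch has swung open; it stays there unless the hatch is pressed shut again.
- blue_tester_press (a point): Centre of the round white press mark, 18 mm across, on top of the blue hatch (65 mm front to rear, 68 mm wide, 14 mm thick, proud of the housing). It lies 13 mm behind the hatch's free front edge, 53 mm in front of its hinge axis; with the hatch shut, level and 78 mm above the bench. It rides with the hatch.
- green_tester_press (a point): Centre of the round white press mark, 18 mm across, on top of the green hatch (65 mm front to rear, 68 mm wide, 14 mm thick, proud of the housing). It lies 13 mm behind the hatch's free front edge, 53 mm in front of its hinge axis; with the hatch shut, level and 78 mm above the bench. It rides with the hatch.
- blue_tester: White bench coin tester with the blue hatch, 130 x 110 mm, 62 mm high (display on the rear deck 5 mm higher), loose on rubber feet, about 1.6 kg, upright, turned up to 0.4 rad. Origin: centre of its underside; x points from its front (nearer the robot) to its rear, y to its left, z up.
- green_tester: White bench coin tester with the green hatch, 130 x 110 mm, 62 mm high (display on the rear deck 5 mm higher), loose on rubber feet, about 1.6 kg, upright, turned up to 0.4 rad. Origin: centre of its underside; x points from its front (nearer the robot) to its rear, y to its left, z up.
- loupe: Black hand loupe with a glass top, round, 38 mm across, 30 mm high, standing on the bench between the testers; origin at the centre of its underside.
- red_box: Small red box, 70 x 50 mm, 36 mm high, on the bench behind the testers; origin at the centre of its underside.
- medal: Brass medal in a round white holder, 48 mm across, 11 mm high, on the bench behind the testers; origin at the centre of its underside.
Things that resemble listed ones, but are neither listed nor needed, are in the scene too. What is shaped like the green_tester but turquoise is not meant.

How it is judged:
On the way, in this order (a step that is already met when the one before it is completed fails the run):
1. the fingers press the blue hatch in (value of joint blue_tester_hatch below -0.08 rad and contact force between the fingers and blue_tester above 0.3 N), for 0.02 s.
2. the blue hatch has popped fully open and, with the robot touching nothing, stays open for 1.5 s (value of joint blue_tester_hatch above 0.9 rad and contact force between each of the fingers, the arm and anything else below 0.1 N), for 1.5 s.
At the end, for the whole second after the job is handed in: The blue hatch stands open (above 0.9 rad) and still, the green hatch is shut (within 0.03 rad), and both testers, the loupe, the red box and the medal are within 15 mm of where they began (value of joint blue_tester_hatch above 0.9 rad and velocity of joint blue_tester_hatch between -0.1 and 0.1 rad/s and value of joint green_tester_hatch between -0.03 and 0.03 rad and distance of each of loupe, red_box, medal, blue_tester, green_tester from where it was at the start of the episode below 0.015 m); the robot touches nothing.
It fails at once if the blue hatch is pushed back down after it has popped open (value of joint blue_tester_hatch below 0.25 rad and value of joint blue_tester_pin below -0.006 m).
It fails at once if the green hatch is pressed or opened (value of joint green_tester_hatch below -0.04 rad or value of joint green_tester_hatch above 0.05 rad).
It fails at once if a tester is lifted, tipped or pushed more than 15 mm (distance of any of blue_tester, green_tester from where it was at the start of the episode above 0.015 m or angle between any of blue_tester, green_tester's own z axis and vertical above 0.1 rad).
It fails at once if the loupe, the red box or the medal is moved more than 15 mm (distance of any of loupe, red_box, medal from where it was at the start of the episode above 0.015 m).
It also fails if it takes over 32 s, if anything falls off the work surface, if the arm or the gripper's body presses on something with over 40 N, if the wrist force passes 120 N, or if a joint passes its speed limit or range.

ROBOT

A 6-joint arm with a two-finger parallel gripper is mounted at the origin on the work surface. World frame = base frame: x ahead of the robot, y to its left, z up, the work surface at z = 0. Lengths are in m, angles in rad, forces in N, time in s.
With the tool pointing down it reaches from about 0.4 to 0.925 m from the base axis. Payload 3.4 kg.
Tool frame: the origin (TCP) lies midway between the tips of the shut fingers; the grasp point (between the pads) lies 19 mm behind it; z points along the fingers, y is the line along which they close (so a half turn about z gives the same grasp; the last joint's range is limited). The gripper opens to 85 mm and grips with 20 to 120 N. Pads are 22 mm wide; open, the fingers measure 114 mm over their backs; the gripper's body (76 mm by 85 mm) begins 54 mm behind the grasp point. The pads swing forward as they close: fully open they stand 13 mm farther back than shut.
Start: joints at [1.073, 0.307, 1.506, -0, 1.328, -0.073], TCP at [0.236, 0.524, 0.231] pointing down, gripper open.
Joint ranges: [-3.12, 3.12], [-1.05, 2.28], [0.14, 2.33], [-1.42, 4.57], [0.1, 2.73], [-2.68, 2.68]. Speed limits (rad/s): [2.57, 2.57, 3.14, 3.14, 3.14, 3.14].

INTERFACE

Orientations are given as a rotation vector (axis times angle).
In Python, from plant import * gives the robot as it stands. The module is installed in compiled form; this text tells all that it offers.
- The arm moves only by the shell command python3 -m inch 'ROWS' [OPENING] [FORCE]. ROWS is JSON, one flat list of numbers, 6 for each row, row after row: the shift along the tool's x, y, z scaled (see below), then the turn, a rotation vector about the tool's x, y, z scaled (see below). A call has 1 to 12 rows; each row shifts and turns the commanded pose from where the row before left it, along the tool's axes as they then stand; what a row does not reach is not made up. The controller multiplies each number of a shift by 50 cm and each number of a turn by 1.5 rad. A row lasts 1/12 s, in which the tool goes at most 41.7 mm and 7.16 degrees, less where a joint would pass 70% of its speed; a pose out of reach is approached as far as the arm can. A call with a number of a shift or a turn outside -1 to 1 is refused whole. A call with a gripper value outside its range is refused whole. OPENING is the gripper's target within -1 to 1 (shut at 1, half-way at 0, fully open at -1), set as the call begins (- or left out, the last holds). The fingers move at their own pace and stop on an object; FORCE is the grip in N (left out, the last holds). Time passes only in rows, so rows that do not move let the fingers close. It gives the time, the measured TCP pose, the force, the opening and the grip force at its end, in the units of the state.
- observe(): the state, without advancing time (a new reading comes with each control period).
- get_image(name): name is "side" or "top"; returns a dict with "color" (400x640x3 uint8, blue, green, red), "mtx" (3x3 intrinsics, pixels), "rvec" (rotation vector, rad) and "tvec" (3), from world to camera coordinates, as OpenCV has them. Camera axes: x right, y down, z forward; pixel columns grow to the right and rows downward; lengths in m; the calibration is good to about 2 mm. A picture is of the moment at which its call begins. There is no depth.
- hand_in(): hands the job in; it is judged then, once.
The state is a dict: "clock": time; "joint_positions": joint angles; "joint_velocities": joint speeds; "effort": joint torques, N m; "ee_pos": TCP position; "ee_rot": TCP orientation; "wrist_force": force on the tool from outside, world axes, zero at the start; "moment": the same for the moment, N m; "gripper_width": finger opening in m; "grasp_force": force on a finger pad.
Only numpy, scipy, OpenCV 4.12 (cv2) and the standard library are available. Lean on these libraries where they do the work, as an engineer would, in place of code of your own. Each camera call takes 0.05 s, during which the arm holds its last target. There are 200 camera calls.

## Working session

There is one attempt and no reset: what is moved stays moved. The work goes in short steps, Python scripts to look and compute and a shell command to move; the robot and the scene stay as the last step left them, time stands still between calls to the robot, and variables do not carry over. Pictures are saved under pics/ and viewed, at most 10 in all, crops included, and the job is handed in when it is done.

```bash
mkdir -p pics; python3 - <<'E'
from plant import *
import cv2
for n in("top","side"):
    d=get_image(n); cv2.imwrite(f"pics/{n}0.png",d["color"]); print(n,d["mtx"].tolist(),d["rvec"],d["tvec"])
s=observe(); print(s["clock"],s["ee_pos"],s["ee_rot"],s["gripper_width"])
E
```

```text
top [[418.88461083372636, 0.0, 306.38575178849845], [0.0, 418.88461083372636, 195.0181321838675], [0.0, 0.0, 1.0]] [ 2.16612847 -2.17144431  0.10854926] [-0.00570114  0.58310625  0.84474748]
side [[468.878312192441, 0.0, 323.42517509323847], [0.0, 468.878312192441, 198.97847205594564], [0.0, 0.0, 1.0]] [ 2.3156218  -0.63369815  0.23210463] [-0.4951033   0.25688578  0.92620601]
0.1 [0.23618674 0.52354053 0.23043988] [-6.60590237e-01 -3.07082213e+00  2.92640978e-03] 0.08549608476355423
```

View pics/top0.png

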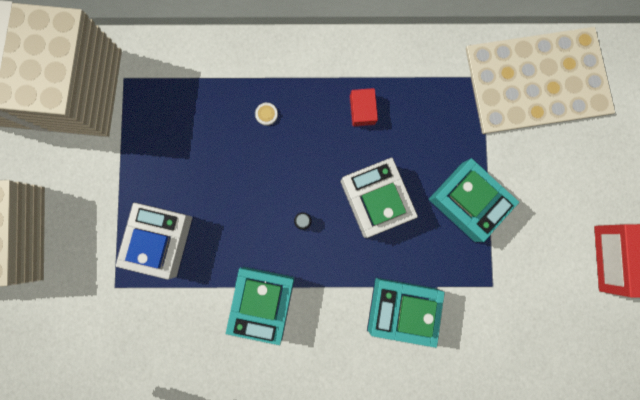

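View pics/side0.png

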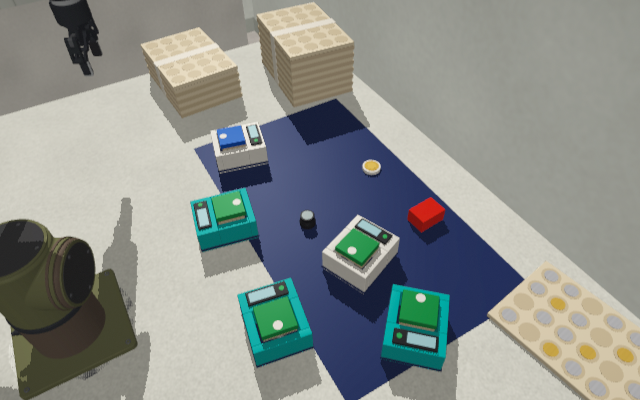

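The only blue hatch belongs to the white tester: top view (147,245) with its mark at about (142,258), side view mark at about (223,136). The other candidates are the white tester with the green hatch at top (385,205), and the turquoise ones at (262,300), (416,315) and (470,195). None of those has a blue hatch. Next I'll measure and confirm in a crop.

```bash
cat > h.py <<'E'
from plant import *
import cv2, numpy as np
def ray(d,uv):
    R=cv2.Rodrigues(np.array(d["rvec"]))[0]; t=np.array(d["tvec"]).ravel()
    p=cv2.undistortPoints(np.array([[uv]],float),d["mtx"],None).ravel()
    return -R.T@t, R.T@np.array([p[0],p[1],1])
def plane(d,uv,z):
    c,r=ray(d,uv); return c+r*(z-c[2])/r[2]
def blue(d,win):
    x,y,w,h=win; im=d["color"][y:y+h,x:x+w]; hsv=cv2.cvtColor(im,cv2.COLOR_BGR2HSV)
    m=cv2.inRange(hsv,(100,140,110),(130,255,255))
    c=max(cv2.findContours(m,cv2.RETR_EXTERNAL,cv2.CHAIN_APPROX_NONE)[0],key=cv2.contourArea)
    hull=np.zeros_like(m); cv2.drawContours(hull,[cv2.convexHull(c)],-1,255,-1)
    w_=cv2.inRange(hsv,(0,0,150),(180,90,255))&hull
    n,l,s,cen=cv2.connectedComponentsWithStats(w_)
    k=1+np.argmax(s[1:,4]); return cen[k]+[x,y], s[k], cv2.minAreaRect(c)
E
python3 - <<'E'
from h import *
T=get_image("top");S=get_image("side")
a=blue(T,(115,200,80,85)); b=blue(S,(205,115,65,60)); print(a,b)
print(plane(T,a[0],.078),plane(S,b[0],.078))
# axis of hatch
pts=cv2.boxPoints(a[2])+[115,200]
P=[plane(T,p,.078)for p in pts]; print(np.round(P,3))
A=cv2.resize(T["color"][195:285,105:205],(400,360),interpolation=2);B=cv2.resize(S["color"][110:180,200:280],(400,350),interpolation=2)
cv2.imwrite("pics/crop.png",np.hstack([A[:350],B]))
E
```

```text
(array([142.11494253, 258.        ]), array([22, 53, 11, 11, 87], dtype=int32), ((30.676471710205078, 47.79412078857422), (33.71245193481445, 32.7423095703125), 14.03624439239502)) (array([222.74285714, 135.54285714]), array([14, 18,  8,  6, 35], dtype=int32), ((25.653850555419922, 21.269229888916016), (18.827146530151367, 25.102861404418945), 78.69007110595703))
[0.45600582 0.31218152 0.078     ] [0.45662556 0.31263978 0.078     ]
[[0.453 0.345 0.078]
 [0.515 0.332 0.078]
 [0.498 0.267 0.078]
 [0.437 0.281 0.078]]
```

View pics/crop.png

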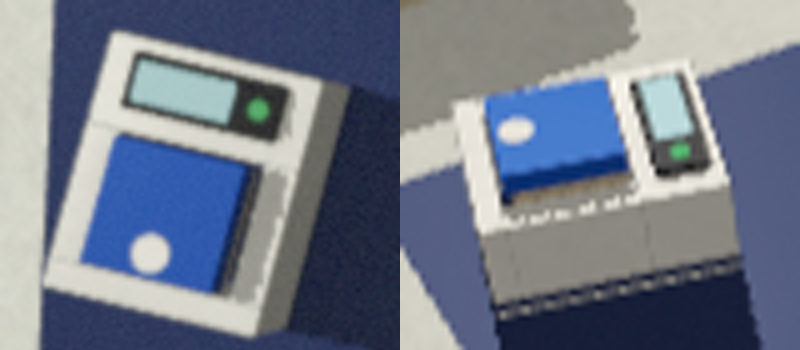

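The crop confirms it: a white housing with a blue hatch, and the white mark near the hatch's front edge. Both views agree on (0.456, 0.312). I'll move above it with the fingers shut.

```bash
python3 -m inch '[-0.072,-0.025,0,0,0,0,-0.072,-0.025,0,0,0,0,-0.072,-0.025,0,0,0,0,-0.072,-0.025,0,0,0,0,-0.072,-0.025,0,0,0,0,-0.072,-0.025,0,0,0,0,-0.072,-0.025,0,0,0,0,-0.07,-0.028,0,0,0,0,0,0,0,0,0,0,0,0,0,0,0,0,0,0,0,0,0,0]' 1 40
python3 - <<'E'
from h import *
from scipy.spatial.transform import Rotation as Ro
s=observe(); R=Ro.from_rotvec(s["ee_rot"])
print(s["clock"],s["ee_pos"],s["ee_rot"],s["gripper_width"],s["wrist_force"])
print(R.as_matrix().round(3), R.inv().apply(np.array([.4563,.3124,.098])-s["ee_pos"])/.5)
E
```

```text
clock: 1.12
ee_pos: [0.456, 0.3135, 0.231]
ee_rot: [-0.662, -3.07, 0.0]
wrist_force: [0.1, 0.5, 0.5]
gripper_width: -0.0
grasp_force: 0.0
1.1167 [0.4559928  0.31348826 0.23101406] [-6.62214514e-01 -3.06977316e+00  7.91918054e-05] -4.376361040539726e-05 [0.10438517 0.4944184  0.51583738]
[[-0.911  0.412 -0.001]
 [ 0.412  0.911  0.   ]
 [ 0.001 -0.    -1.   ]] [-0.00176754 -0.00164895  0.26602675]
```

Down to about 20 mm above the mark, then look.

```bash
python3 -m inch '[-0.002,-0.002,0.066,0,0,0,0,0,0.066,0,0,0,0,0,0.066,0,0,0,0,0,0.066,0,0,0,0,0,0,0,0,0,0,0,0,0,0,0]'
python3 - <<'E'
from h import *
s=observe();print(s["ee_pos"],s["wrist_force"])
T=get_image("top");S=get_image("side")
A=cv2.resize(T["color"][195:285,105:205],(400,360),interpolation=2);B=cv2.resize(S["color"][80:180,190:290],(360,360),interpolation=2)
cv2.imwrite("pics/pre.png",np.hstack([A,B]))
E
```

```text
clock: 1.62
ee_pos: [0.4543, 0.3126, 0.098]
ee_rot: [-0.657, -3.068, 0.005]
wrist_force: [0.5, 0.2, 0.5]
gripper_width: -0.0
grasp_force: 0.0
[0.45427343 0.31258608 0.09797883] [0.47713836 0.16078732 0.45906166]
```

View pics/pre.png

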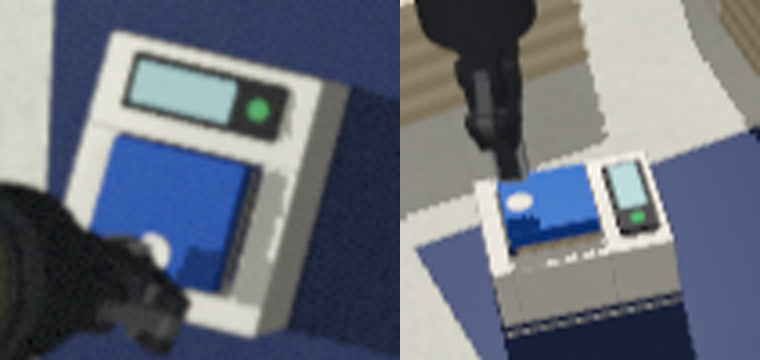

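The crop shows the shut fingers above the hatch. The mark is still visible at (155,250) in the left half, and the fingertip ends are at about (165,270–330). I'll project the TCP to check this.

```bash
python3 - <<'E'
from h import *
s=observe();T=get_image("top");S=get_image("side")
for n,d,o,k in(("top",T,(105,195),4),("side",S,(190,80),3.6)):
  for p in(s["ee_pos"],s["ee_pos"]+[0,0,.05],np.array([.4563,.3124,.078])):
    q=cv2.projectPoints(p.reshape(1,3),d["rvec"],d["tvec"],d["mtx"],None)[0].ravel();print(n,q,(q-o)*k)
  print(ray(d,(0,0))[0])
E
```

```text
top [136.52370827 257.83991946] [126.09483308 251.35967784]
top [125.08436982 259.19804491] [ 80.33747926 256.79217962]
top [142.00816333 257.84728949] [148.03265333 251.38915797]
[ 0.49466104 -0.00815532  0.89938182]
side [221.3211896  128.14240936] [112.75628255 173.31267368]
side [217.82212713 112.04840349] [100.15965767 115.37425257]
side [222.65973636 135.63521998] [117.57505091 200.28679192]
[ 0.2125012  -0.64106869  0.84430405]
```

The side-view tip matches the projected TCP and is within 2 mm of the mark. I'll correct that and press to near the stop.

```bash
python3 -m inch '[-0.004,0.001,0.018,0,0,0,0,0,0.016,0,0,0,0,0,0.004,0,0,0,0,0,0.004,0,0,0,0,0,0.004,0,0,0,0,0,0.004,0,0,0,0,0,0.001,0,0,0,0,0,0,0,0,0]'
```

```text
clock: 2.48
ee_pos: [0.4584, 0.3117, 0.0736]
ee_rot: [-0.661, -3.07, 0.001]
wrist_force: [-2.0, 0.0, 1.4]
gripper_width: -0.0001
grasp_force: 1.2
```

```bash
python3 -m inch '[0,0,0.002,0,0,0,0,0,0.002,0,0,0,0,0,0,0,0,0]'
```

```text
clock: 2.73
ee_pos: [0.4587, 0.3118, 0.0719]
ee_rot: [-0.661, -3.071, 0.0]
wrist_force: [-2.7, -1.1, 3.1]
gripper_width: -0.0002
grasp_force: 2.1
```

```bash
python3 -m inch '[0,0,0.003,0,0,0,0,0,0.002,0,0,0,0,0,0,0,0,0]'
```

```text
clock: 2.98
ee_pos: [0.4588, 0.3119, 0.071]
ee_rot: [0.661, 3.071, 0.001]
wrist_force: [-4.9, -1.9, 16.4]
gripper_width: -0.0
grasp_force: 8.3
```

The force jumped to 16 N, so the hatch is at its stop. Now up and away.

```bash
python3 -m inch '[0,0,-0.07,0,0,0,0.02,0,-0.075,0,0,0,0.04,0,-0.07,0,0,0,0.04,0,-0.07,0,0,0,0.06,0,-0.05,0,0,0,0.06,0,-0.04,0,0,0,0.06,0.03,0,0,0,0,0.06,0.03,0,0,0,0,0.06,0.03,0,0,0,0,0,0,0,0,0,0,0,0,0,0,0,0]'
python3 - <<'E'
from h import *
T=get_image("top");S=get_image("side")
A=cv2.resize(T["color"][195:285,105:205],(400,360),interpolation=2);B=cv2.resize(S["color"][80:180,190:290],(360,360),interpolation=2)
cv2.imwrite("pics/post.png",np.hstack([A,B])); print(observe()["wrist_force"])
E
```

```text
clock: 3.9
ee_pos: [0.2946, 0.4367, 0.2568]
ee_rot: [0.655, 3.071, 0.002]
wrist_force: [0.4, 0.5, -0.4]
gripper_width: 0.0001
grasp_force: 0.0
[ 0.40026688 -1.33943401 -0.30208313]
```

View pics/post.png

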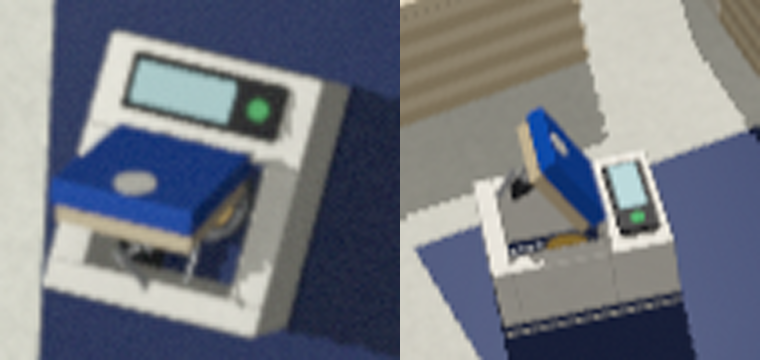

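The hatch has popped up: the side crop shows it standing steeply open at (560,165), and the tester hasn't moved. The hand is clear, so I'll watch for just over two seconds.

```bash
for i in 1 2 3; do python3 -m inch '[0,0,0,0,0,0,0,0,0,0,0,0,0,0,0,0,0,0,0,0,0,0,0,0,0,0,0,0,0,0,0,0,0,0,0,0,0,0,0,0,0,0,0,0,0,0,0,0,0,0,0,0,0,0,0,0,0,0,0,0]' | head -1; done
python3 - <<'E'
from h import *
T=get_image("top");S=get_image("side")
B=cv2.resize(S["color"][80:180,190:290],(360,360),interpolation=2)
cv2.imwrite("pics/end.png",np.hstack([cv2.resize(T["color"],(440,360))[:, :],B]))
E
```

```text
clock: 4.83
clock: 5.67
clock: 6.5
```

View pics/end.png

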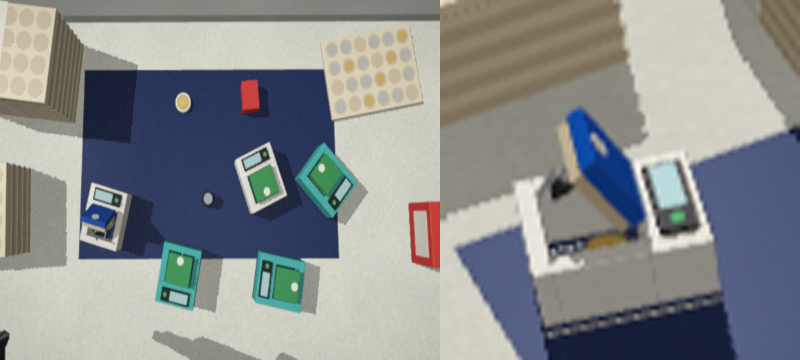

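The blue hatch is still fully open at (600,165), everything else is where it was, and the green hatch is shut.

```bash
python3 -c "
from plant import *
print(hand_in())"
```

```text
the job is handed in; nothing more can be done
None
```

I pressed the blue hatch once to its stop and it popped open; it stayed open for over 2 s with the hand clear, the green hatch shut and nothing else visibly moved, and the job is handed in (no verdict was returned).

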